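# Open the desk strongbox by its thumbwheel code

## Robot

A 6-joint arm with a two-finger parallel gripper is mounted at the origin on the work surface; the furniture and walls round the work are solid. World frame = base frame: x ahead of the robot, y to its left, z up, the work surface at z = 0. Lengths are in m, angles in rad, forces in N, time in s.
With the tool pointing down it reaches from about 0.275 to 0.75 m from the base axis. Payload 10.2 kg.
Tool frame: the origin (TCP) lies at the very end of the fingers, on their centre line; the grasp point (between the pads) lies 19 mm behind it; z points along the fingers, y is the line along which they close (so a half turn about z gives the same grasp; the last joint's range is limited). The gripper opens to 88 mm and grips with 3 to 60 N. Pads are 18 mm wide; open, the fingers measure 123 mm over their backs; the gripper's body (75 mm by 187 mm) begins 45 mm behind the grasp point.
Start: joints at [1.108, 0.313, 1.498, -0, 1.331, -0.223], TCP at [0.125, 0.51, 0.239] pointing down, gripper open.
Joint ranges: [-2.94, 2.94], [-0.97, 2.17], [0.19, 2.56], [-1.23, 4.37], [0.02, 3.11], [-2.88, 2.88]. Speed limits (rad/s): [2.39, 2.39, 3.01, 3.14, 3.14, 3.14].

## Interface

Orientations are given as a unit quaternion [x, y, z, w].
In Python, from rig import bot gives the robot as it stands.
- The arm moves only by the tool apply_moves, never from a script. Its argument "targets" is text: rows parted by semicolons, each of 7 numbers parted by spaces: the shift along the tool's x, y, z in units of 40 mm (1.0 is 40 mm), then the turn, a rotation vector about the tool's x, y, z in units of 5 degrees (1.0 is 5 degrees), then the closure, from -1 (fully open) to 1 (shut). A call has 1 to 8 rows; each row shifts and turns the commanded pose from where the row before left it, along the tool's axes as they then stand; what a row does not reach is not made up. A row lasts 1/8 s, in which the tool goes at most 62.5 mm and 10.7 degrees, less where a joint would pass 70% of its speed; a pose out of reach is approached as far as the arm can. A call is refused whole if a number of a shift passes 1 or a number of a turn 1, either way. A call with a gripper value outside its range is refused whole. The fingers move at their own pace and stop on an object; "newtons" is the grip in N (left out, the last holds). Time passes only in rows, so rows that do not move let the fingers close. It gives the time, the measured TCP pose, the force, the opening and the grip force at its end, in the units of the state.
- bot.read_state(): the state, without advancing time (a new reading comes with each control period).
- bot.read_camera(name): name is "side" or "top"; returns a dict with "img" (400x640x3 uint8, blue, green, red), "camera_matrix" (3x3 intrinsics, pixels), "k1" (the pictures are not rectified: a ray, as slopes to the right and down, at radius r is drawn at 1 + k1 r^2 times it, then the intrinsics apply), "R" (3x3) and "t" (3): a world point X has camera coordinates R X + t. Camera axes: x right, y down, z forward; pixel columns grow to the right and rows downward; lengths in m; the calibration is good to about 2 mm. A picture is of the moment at which its call begins. There is no depth.
- bot.finish_job(): hands the job in; it is judged then, once.
The state is a dict: "time": time; "joint_pos": joint angles; "dq": joint speeds; "joint_torque": joint torques, N m; "ee_pos": TCP position; "orientation": TCP orientation; "wrist_force": force on the tool from outside, world axes, zero at the start; "ft_torque": the same for the moment, N m; "finger_gap": opening from 0.0 (shut) to 1.0 (fully open); "grip_force": force on a finger pad.
Only numpy, scipy, OpenCV 4.12 (cv2) and the standard library are available. Lean on these libraries where they do the work, as an engineer would, in place of code of your own. Each camera call takes 0.05 s, during which the arm holds its last target. There are 200 camera calls.

## Task

Open the strongbox on the desk: roll its three thumbwheels to the code four - two - five (from the left as the robot sees it; a wheel's number is the count of dots on its top, between the index bars), then slide the release catch to the left until the lid springs up, and let go, leaving the code set. Roll the wheels with a light fingertip and never force wheels or catch (25 N is too much): a catch that stops short means a wrong code. Leave the other things on the desk alone.

Things in the scene. Friction and masses are not known exactly. Their poses are not given: they have to be found in the camera images.
- strongbox: Grey steel strongbox, 160 (x) x 190 (y) x 64 mm high, fast on the desk. Origin: centre of its underside; z up, -x its front (to the robot), +y its left. The front 62 mm of its top is a flat lock plate (z = 64) with three thumbwheels and the release catch in one row at x = -50; behind it the lid, level with the plate, hinged at the back. The robot must never load it, wheels or catch by over 25 N.
- wheel_left (a joint): Angle of the left thumbwheel, rad; endless. Pushing its top away from the robot (box +x) raises it. Six faces with one to six dots, 60 deg apart, with click stops: n dots are on top at (n - 1) x 1.047, plus or minus whole turns of 6.283. Code: four dots, 3.142. Leaving a click takes some 1.5 to 3 N along the rim; it can rest between clicks, and counts as set within about 0.2 rad.
- wheel_middle (a joint): Angle of the middle thumbwheel, rad; endless. Pushing its top away from the robot (box +x) raises it. Six faces with one to six dots, 60 deg apart, with click stops: n dots are on top at (n - 1) x 1.047, plus or minus whole turns of 6.283. Code: two dots, 1.047. Leaving a click takes some 1.5 to 3 N along the rim; it can rest between clicks, and counts as set within about 0.2 rad.
- wheel_right (a joint): Angle of the right thumbwheel, rad; endless. Pushing its top away from the robot (box +x) raises it. Six faces with one to six dots, 60 deg apart, with click stops: n dots are on top at (n - 1) x 1.047, plus or minus whole turns of 6.283. Code: five dots, 4.189. Leaving a click takes some 1.5 to 3 N along the rim; it can rest between clicks, and counts as set within about 0.2 rad.
- wheel_left_top (a point): Nominal top of the left wheel, fixed to the box at (-50, 52, 73) mm. Smooth steel wheel, radius 18, 20 wide, axle along box y, 9 mm out of the plate, 18 free between wheels. Worn seats: each wheel truly stands up to 1.5 mm higher or lower, so feel for it. A fingertip pressed on top rolls it by friction (about 0.7), slipping if light: 6 to 12 N is right, slowly. Stiff: 15 N/mm.
- wheel_left_code (a point): Point on the rim of the left wheel in the middle of its face with four dots; turns with the wheel, and lies at wheel_left_top (give or take the wheel's 1.5 mm of height) when the wheel stands at the code.
- wheel_middle_top (a point): Nominal top of the middle wheel, fixed to the box at (-50, 14, 73) mm. Smooth steel wheel, radius 18, 20 wide, axle along box y, 9 mm out of the plate, 18 free between wheels. Worn seats: each wheel truly stands up to 1.5 mm higher or lower, so feel for it. A fingertip pressed on top rolls it by friction (about 0.7), slipping if light: 6 to 12 N is right, slowly. Stiff: 15 N/mm.
- wheel_middle_code (a point): Point on the rim of the middle wheel in the middle of its face with two dots; turns with the wheel, and lies at wheel_middle_top (give or take the wheel's 1.5 mm of height) when the wheel stands at the code.
- wheel_right_top (a point): Nominal top of the right wheel, fixed to the box at (-50, -24, 73) mm. Smooth steel wheel, radius 18, 20 wide, axle along box y, 9 mm out of the plate, 18 free between wheels. Worn seats: each wheel truly stands up to 1.5 mm higher or lower, so feel for it. A fingertip pressed on top rolls it by friction (about 0.7), slipping if light: 6 to 12 N is right, slowly. Stiff: 15 N/mm.
- wheel_right_code (a point): Point on the rim of the right wheel in the middle of its face with five dots; turns with the wheel, and lies at wheel_right_top (give or take the wheel's 1.5 mm of height) when the wheel stands at the code.
- catch (a joint): Travel of the release catch, m: 0 at rest at the right end, up to 0.018 when slid along the box's +y (left). A spring of 1 to 3 N returns it. With the right code it goes over and frees the lid at about 0.014; with a wrong code it stops dead at 0.003 to 0.005.
- catch_top (a point): Top centre of the catch's dark ridged grip, moves with it; at rest at box position (-50, -68, 78) mm. The grip is 20 (x) x 12 (y) mm and 14 mm above the plate, on a 26 x 26 x 4 mm slide. Push it from its right or pinch it across x.
- lid (a joint): Angle of the lid, rad: 0 shut; once freed its damped spring lifts it to 0.55 within about a second, the front edge rising 50 mm.
- sharpener: Steel pencil sharpener, 15 x 25 x 12 mm, lying on the wooden drawer chest left of the box. Leave alone. Origin: underside centre.
- thread_reel: Wooden reel of thread, 28 mm across, 40 mm high, standing a little beyond the box's right end. Leave alone. Origin: underside centre.

How it is judged:
On the way, in this order (a step that is already met when the one before it is completed fails the run):
1. all three wheels stand at the code while the lid is still shut (distance between wheel_left_code and wheel_left_top below 0.005 m and distance between wheel_middle_code and wheel_middle_top below 0.005 m and distance between wheel_right_code and wheel_right_top below 0.005 m and value of joint lid below 0.05 rad), for 0.2 s.
2. the catch is slid over and the lid springs up (value of joint lid above 0.3 rad), for 0.1 s.
At the end, for the whole second after the job is handed in: The lid stands open by more than 0.45 rad, the catch is back at rest (below 3 mm), and all three wheels still show the code (code face within 5 mm of the top) (value of joint lid above 0.45 rad and value of joint catch below 0.003 m and distance between wheel_left_code and wheel_left_top below 0.005 m and distance between wheel_middle_code and wheel_middle_top below 0.005 m and distance between wheel_right_code and wheel_right_top below 0.005 m); the robot touches nothing.
It fails at once if the robot loads the strongbox, its wheels or its catch with more than 25 N (contact force between any of the fingers, the arm and strongbox above 25 N).
It fails at once if a bystander on the desk is moved by more than 20 mm (distance of any of sharpener, thread_reel from where it was at the start of the episode above 0.02 m).
It also fails if it takes over 72 s, if anything falls off the work surface, if the arm or the gripper's body presses on something with over 40 N, if the wrist force passes 120 N, or if a joint passes its speed limit or range.

## Working session

There is one attempt and no reset: what is moved stays moved. The work goes in short steps, Python scripts to look and compute and a tool call to move; the robot and the scene stay as the last step left them, time stands still between calls to the robot, and variables do not carry over. Pictures are saved under pics/ and viewed, at most 10 in all, crops included, and the job is handed in when it is done.

Besides the shell and the picture viewer there is one more tool, called after "Emit:" as name(argument=value, ...) on one line, values as JSON. apply_moves: Moves the arm, as the interface text tells. Its arguments: {"type":"object","properties":{"targets":{"type":"string"},"newtons":{"type":"number"}},"required":["targets"]}

```bash
mkdir -p pics; ls
python3 - <<'E'
from rig import bot
import cv2
for n in("top","side"):
    c=bot.read_camera(n); cv2.imwrite(f"pics/{n}0.png",c["img"]); print(n,c["camera_matrix"],c["k1"],c["R"],c["t"])
s=bot.read_state(); print(s)
E
```

```text
pics
top [[396.42225561   0.         311.9750727 ]
 [  0.         396.42225561 195.53708322]
 [  0.           0.           1.        ]] -0.009687701303546918 [[-0.00690308 -0.99983865 -0.01658373]
 [-0.99850176  0.0077922  -0.05416194]
 [ 0.05428243  0.016185   -0.99839444]] [-0.17256344  0.49763234  0.8977985 ]
side [[469.67326498   0.         316.12422429]
 [  0.         469.67326498 202.82853952]
 [  0.           0.           1.        ]] -0.00896201450307732 [[-0.99977833  0.00925263  0.01891237]
 [-0.01452657  0.34706831 -0.93772734]
 [-0.01524032 -0.93779421 -0.34685697]] [0.50757896 0.15215865 0.7338311 ]
{'time': 0.1, 'joint_pos': array([ 1.10763972e+00,  3.13338963e-01,  1.49830359e+00, -3.24509644e-05,
        1.33099983e+00, -2.23399346e-01]), 'dq': array([-0.001079  , -0.00072296, -0.00202448,  0.00184508, -0.00021718,
        0.00069099]), 'joint_torque': array([ 2.32540144e-03, -4.02813470e+01, -2.52644420e+01,  6.95847650e-02,
        3.42126936e-02, -4.11285487e-05]), 'ee_pos': array([0.12459601, 0.50979108, 0.23826814]), 'orientation': array([ 1.19587857e-01,  9.92823483e-01, -4.99544656e-04, -1.61816305e-04]), 'wrist_force': array([ 0.74814458,  0.41940646, -0.04563027]), 'ft_torque': array([-0.03987679, -0.01598958,  0.0314824 ]), 'grip_force': 0.0, 'finger_gap': 0.9979323286418701}
```

View pics/top0.png

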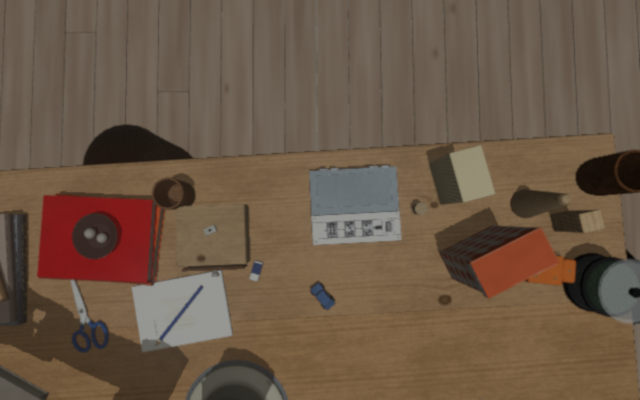

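View pics/side0.png

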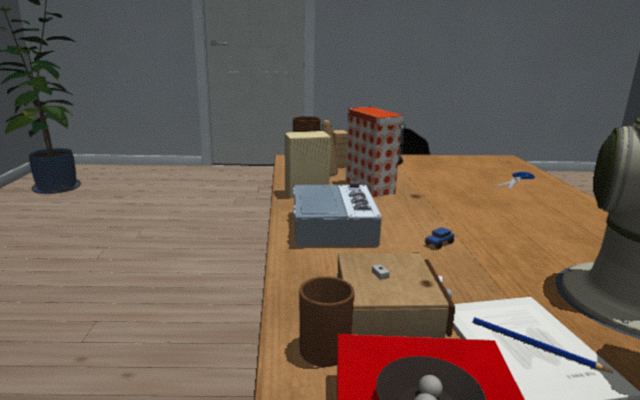

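The top view shows the box at about (310-400, 165-245): the lock plate is at rows 213-245, the wheels are near (333/350/367, 229) and the catch is at (389, 227). The reel is at (420, 207). In the side view the box is at (293-380, 184-246). Next I'll zoom in on both.

Run:
```python
import cv2,numpy as np
a=cv2.imread("pics/top0.png")[160:250,300:435]; b=cv2.imread("pics/side0.png")[175:255,285:390]
a=cv2.resize(a,(800,int(90*800/135)),interpolation=cv2.INTER_CUBIC); cv2.imwrite("pics/topc.png",a)
b=cv2.resize(b,(735,560),interpolation=cv2.INTER_CUBIC); cv2.imwrite("pics/sidec.png",b)
```

```text
(no output)
```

View pics/topc.png

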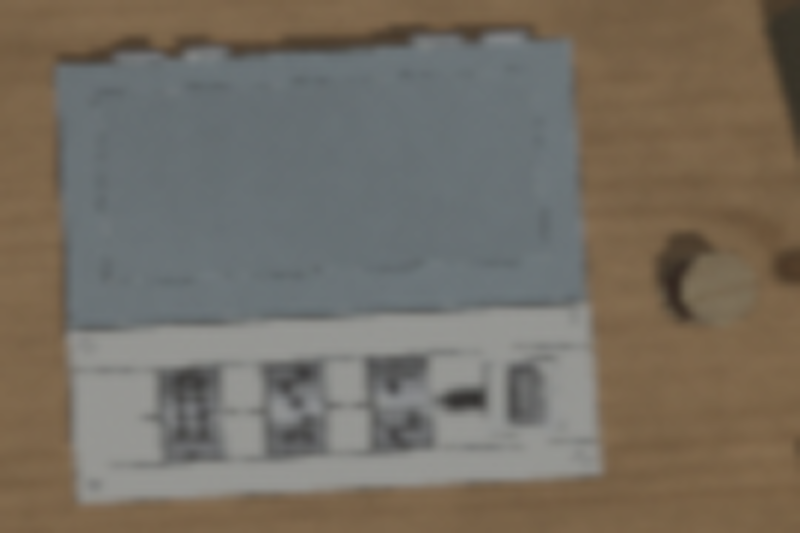

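View pics/sidec.png

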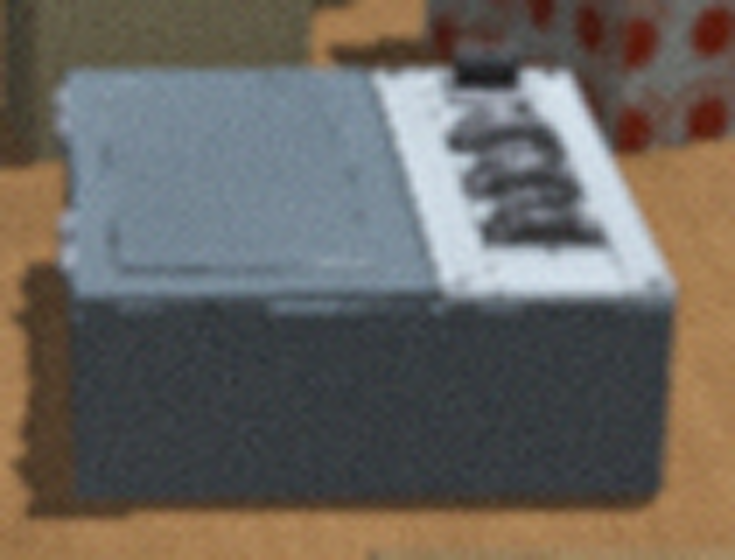

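The top crop shows plate corners at about crop (68,330), (590,303), (603,473) and (78,503). The wheels are at (190,412), (296,408) and (402,403), and the catch is at (525,393). The dots are blurred, so I'll average some frames and fit the plate corners.

```bash
cat > h.py <<'E'
import cv2,numpy as np
from rig import bot
def grab(n,k):
    cs=[bot.read_camera(n) for _ in range(k)]; c=cs[0]; c["img"]=np.mean([x["img"] for x in cs],0).astype(np.float32); return c
def ray(c,p):
    K=c["camera_matrix"]; d=np.array([(p[0]-K[0,2])/K[0,0],(p[1]-K[1,2])/K[1,1]]); u=d.copy()
    for _ in range(5): u=d/(1+c["k1"]*(u@u))
    return -c["R"].T@c["t"], c["R"].T@np.r_[u,1]
def onz(c,p,z):
    o,d=ray(c,p); return o+d*(z-o[2])/d[2]
def proj(c,X):
    q=c["R"]@X+c["t"]; u=q[:2]/q[2]; u=u*(1+c["k1"]*(u@u)); K=c["camera_matrix"]; return u*[K[0,0],K[1,1]]+[K[0,2],K[1,2]]
def two(c1,p1,c2,p2):
    o,d=ray(c1,p1);q,e=ray(c2,p2); s,t=np.linalg.lstsq(np.c_[d,-e],q-o,rcond=None)[0]
    a,b=o+s*d,q+t*e; return (a+b)/2,np.linalg.norm(a-b)
E
python3 - <<'E'
from h import *
T=grab("top",16);S=grab("side",4)
def quad(img,x0,y0,x1,y1):
    g=img[y0:y1,x0:x1].mean(2); g=cv2.resize(g,None,fx=8,fy=8,interpolation=cv2.INTER_CUBIC)
    t,_=cv2.threshold(np.clip(g,0,255).astype(np.uint8),0,255,cv2.THRESH_OTSU); return g,t
# box outline in top by hue: wood has R>>B ; steel does not
im=T["img"][155:255,300:410]; d=cv2.resize(im[...,2]-im[...,0],None,fx=8,fy=8,interpolation=cv2.INTER_CUBIC)
m=(d<12).astype(np.uint8); m=cv2.morphologyEx(m,cv2.MORPH_OPEN,np.ones((41,41)))
w=cv2.resize(im.mean(2),None,fx=8,fy=8,interpolation=cv2.INTER_CUBIC)
def show(m,tag,off):
    c=max(cv2.findContours(m,0,1)[0],key=cv2.contourArea); r=cv2.minAreaRect(c)
    b=(cv2.boxPoints(r)+.5)/8-.5+off
    P=np.array([onz(T,p,.064) for p in b]); print(tag,b.round(1).tolist(),P.round(4).tolist(),"sides",np.linalg.norm(P[1]-P[0]),np.linalg.norm(P[2]-P[1]),"ctr",P.mean(0)); return P
off=np.array([300,155]); print(d.min(),np.median(d[m>0]),w.max())
show(m,"box",off)
pl=((w>112)&(m>0)).astype(np.uint8); pl=cv2.morphologyEx(pl,cv2.MORPH_CLOSE,np.ones((121,121)));show(pl,"plate",off)
np.savez("T.npz",**T);np.savez("S.npz",**S)
# wheel zoom
a=cv2.resize(T["img"][215:245,322:402],(800,300),interpolation=cv2.INTER_LANCZOS4); a=cv2.normalize(a,None,0,255,cv2.NORM_MINMAX)
b=cv2.resize(S["img"][183:215,335:380],(800,569),interpolation=cv2.INTER_LANCZOS4)
cv2.imwrite("pics/w.png",np.vstack([a,cv2.resize(b,(422,300)).repeat(1,0) if 0 else np.pad(cv2.resize(b,(422,300)),((0,0),(0,378),(0,0)))]))
E
```

```text
-12.916123 -10.849532 150.55904
box [[308.3, 168.8], [396.2, 164.0], [400.3, 239.5], [312.5, 244.4]] [[0.5517, -0.1695, 0.064], [0.5606, -0.36, 0.064], [0.3976, -0.3659, 0.064], [0.3884, -0.1775, 0.064]] sides 0.1906453716795357 0.16309385662330347 ctr [ 0.4745805 -0.2682206  0.064    ]
plate [[308.4, 169.5], [396.2, 164.7], [400.3, 239.5], [312.5, 244.3]] [[0.5502, -0.1697, 0.064], [0.559, -0.3601, 0.064], [0.3976, -0.3659, 0.064], [0.3884, -0.1776, 0.064]] sides 0.19052133937004775 0.16150329557358328 ctr [ 0.47380681 -0.26832034  0.064     ][ WARN:0@23.513] global loadsave.cpp:1063 imwrite_ Unsupported depth image for selected encoder is fallbacked to CV_8U.
```

View pics/w.png

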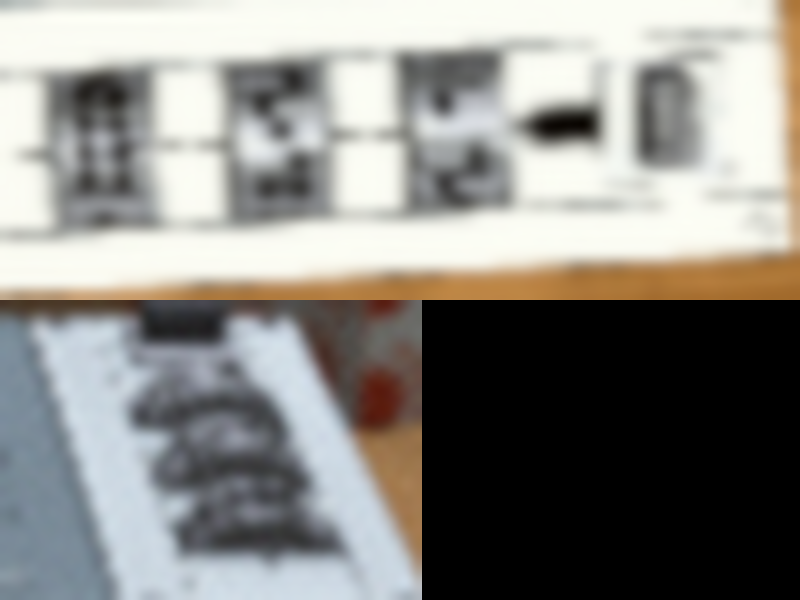

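The averaged zoom shows the left wheel with six dots (3x2) centred about 14 px zoomed (3 mm) above the bars. The middle wheel shows three on a diagonal, slightly beyond the bars, and the right wheel shows two. Each wheel's bottom neighbour agrees (1, 4 and 3). The rolls needed are left about -2.25 rad, middle about -1.15 rad and right about +3.14 rad. Next I'll check the pose across both views.

Run:
```python
from h import *
T=dict(np.load("T.npz"));S=dict(np.load("S.npz"))
print("cams",-T["R"].T@T["t"],-S["R"].T@S["t"])
print("front-left corner 2 views",two(T,(312.5,244.4),S,(381,216.4)))
print("plate/lid seam left",two(T,(311.5,215.7),S,(348.0,217)))
print("catch top 2 views",two(T,(388.8,226.3),S,(354.7,183.0)))
th=.0488;c,s=np.cos(th),np.sin(th);R=np.array([[c,-s,0],[s,c,0],[0,0,1]])
o=np.array([.393,-.2717,0])+R@[.08,0,0]
for n,p,z in (("L",(332.4,230.0),.073),("M",(350.0,228.8),.073),("R",(367.6,227.8),.073),("C",(388.8,226.3),.078)):
    w=onz(T,p,z); print(n,w.round(4),"box",(R.T@(w-o)*1e3).round(1))
print("o",o)
for n,q in (("FL",(-80,95,64)),("FR",(-80,-95,64)),("BL",(80,95,64)),("seamL",(-18,95,64)),("FLbot",(-80,95,0)),("BLbot",(80,95,0))):
    X=o+R@(np.array(q)/1e3); print(n,proj(T,X).round(1),proj(S,X).round(1))
im=T["img"]; print([onz(T,p,z).round(3).tolist() for p,z in (((420,207),.04),((445,260),.15),((470,175),.1))])
```

```text
cams [ 0.44696086 -0.19094412  0.92044802] [0.52086061 0.63067667 0.38761824]
front-left corner 2 views (array([ 0.38752701, -0.17735152,  0.06374012]), np.float64(0.0015589742918092216))
plate/lid seam left (array([ 0.44907462, -0.17562402,  0.06235548]), np.float64(0.0017855226557892082))
catch top 2 views (array([ 0.42429774, -0.3393854 ,  0.07605492]), np.float64(0.004085724953299305))
L [ 0.4192 -0.2202  0.073 ] box [-51.3  50.2  73. ]
M [ 0.4215 -0.2577  0.073 ] box [-50.8  12.6  73. ]
R [ 0.4234 -0.2951  0.073 ] box [-50.8 -24.8  73. ]
C [ 0.4264 -0.3392  0.078 ] box [-50.  -69.1  78. ]
o [ 0.47290476 -0.26779755  0.        ]
FL [312.2 244.4] [380.2 216.4]
FR [400.7 239.5] [364.4 184.5]
BL [308.1 170.4] [293.9 216.7]
seamL [310.6 215.6] [347.  216.5]
FLbot [312.6 242.5] [377.9 247.6]
BLbot [308.8 173.7] [293.8 248.3]
[[0.468, -0.416, 0.04], [0.363, -0.433, 0.15], [0.532, -0.505, 0.1]]
```

```bash
cat > plan.py <<'E'
from h import *
from scipy.spatial.transform import Rotation as Ro
TH=.0488
def goal_R(): # tool x=box y, y=box x, z down
    c,s=np.cos(TH),np.sin(TH); return np.array([[-s,c,0],[c,s,0],[0,0,-1.]])
def box(q,o=(.4725,-.2687,0)): # mm in the box frame -> world
    c,s=np.cos(TH),np.sin(TH); q=np.array(q)/1e3; return np.array(o)+[c*q[0]-s*q[1],s*q[0]+c*q[1],q[2]]
def boxinv(p,o=(.4725,-.2687,0)):
    c,s=np.cos(TH),np.sin(TH); d=np.array(p)-o; return np.array([c*d[0]+s*d[1],-s*d[0]+c*d[1],d[2]])*1e3
def status(goal=None):
    s=bot.read_state(); r=Ro.from_quat(s["orientation"]); e=(r.inv()*Ro.from_matrix(goal_R())).as_rotvec()
    print("t",round(s["time"],2),"box mm",boxinv(s["ee_pos"]).round(2),"turn left (5deg)",(np.degrees(e)/5).round(3),"F",s["wrist_force"].round(2),"gap",round(s["finger_gap"],3))
    if goal is not None: print("shift units",(r.as_matrix().T@(box(goal)-s["ee_pos"])/.04).round(3))
    return s
E
python3 - <<'E'
from plan import *
s=status(); r=Ro.from_quat(s["orientation"]); e=(r.inv()*Ro.from_matrix(goal_R())).as_rotvec()
g=box((-35,52,110)); d=(g-s["ee_pos"])/24; n=16; print("z goal",g)
for i in range(24):
    w=e/n if i<n else e*0
    print((r.as_matrix().T@d/.04).round(2),(np.degrees(w)/5).round(2)); r=r*Ro.from_rotvec(w)
E
```

```text
t 1.1 box mm [-309.4   794.72  238.7 ] turn left (5deg) [-0.    -0.    14.693] F [-0.26  0.87  0.03] gap 0.999
z goal [ 0.43500507 -0.21846923  0.11      ]
[-0.49 -0.66  0.13] [-0.   -0.    0.92]
[-0.55 -0.62  0.13] [-0.   -0.    0.92]
[-0.59 -0.57  0.13] [-0.   -0.    0.92]
[-0.64 -0.52  0.13] [-0.   -0.    0.92]
[-0.68 -0.47  0.13] [-0.   -0.    0.92]
[-0.71 -0.42  0.13] [-0.   -0.    0.92]
[-0.74 -0.36  0.13] [-0.   -0.    0.92]
[-0.77 -0.3   0.13] [-0.   -0.    0.92]
[-0.79 -0.23  0.13] [-0.   -0.    0.92]
[-0.81 -0.17  0.13] [-0.   -0.    0.92]
[-0.82 -0.1   0.13] [-0.   -0.    0.92]
[-0.82 -0.04  0.13] [-0.   -0.    0.92]
[-0.82  0.03  0.13] [-0.   -0.    0.92]
[-0.82  0.09  0.13] [-0.   -0.    0.92]
[-0.81  0.16  0.13] [-0.   -0.    0.92]
[-0.79  0.22  0.13] [-0.   -0.    0.92]
[-0.77  0.29  0.13] [-0. -0.  0.]
[-0.77  0.29  0.13] [-0. -0.  0.]
[-0.77  0.29  0.13] [-0. -0.  0.]
[-0.77  0.29  0.13] [-0. -0.  0.]
[-0.77  0.29  0.13] [-0. -0.  0.]
[-0.77  0.29  0.13] [-0. -0.  0.]
[-0.77  0.29  0.13] [-0. -0.  0.]
[-0.77  0.29  0.13] [-0. -0.  0.]
```

Emit:
apply_moves(targets="-0.5 -0.66 0 0 0 0.92 1; -0.55 -0.62 0 0 0 0.92 1; -0.6 -0.57 0 0 0 0.92 1; -0.64 -0.52 0 0 0 0.92 1; -0.68 -0.47 0 0 0 0.92 1; -0.71 -0.42 0 0 0 0.92 1; -0.74 -0.36 0 0 0 0.92 1; -0.77 -0.3 0 0 0 0.92 1", newtons=10)

```text
time: 2.1
ee_pos: [0.2288, 0.2659, 0.2389]
orientation: [0.428, 0.904, 0.0, 0.0]
wrist_force: [0.2, -0.3, 0.6]
finger_gap: 0.119
grip_force: 0.0
```

Emit:
apply_moves(targets="-0.79 -0.23 0 0 0 0.92 1; -0.81 -0.17 0 0 0 0.92 1; -0.82 -0.1 0 0 0 0.92 1; -0.82 -0.04 0 0 0 0.92 1; -0.82 0.03 0 0 0 0.92 1; -0.82 0.1 0 0 0 0.92 1; -0.81 0.16 0 0 0 0.92 1; -0.79 0.22 0 0 0 0.92 1")

```text
time: 3.1
ee_pos: [0.3322, 0.0232, 0.2389]
orientation: [0.692, 0.722, 0.0, 0.0]
wrist_force: [0.2, 1.0, 0.7]
finger_gap: 0.007
grip_force: 0.0
```

Emit:
apply_moves(targets="-0.77 0.29 0 0 0 0 1; -0.77 0.29 0 0 0 0 1; -0.77 0.29 0 0 0 0 1; -0.77 0.29 0 0 0 0 1; -0.77 0.29 0 0 0 0 1; -0.77 0.29 0 0 0 0 1; -0.77 0.29 0 0 0 0 1; -0.77 0.29 0 0 0 0 1")

```text
time: 4.1
ee_pos: [0.4364, -0.2185, 0.2387]
orientation: [0.691, 0.723, 0.0, 0.0]
wrist_force: [0.1, 0.8, -0.2]
finger_gap: 0.002
grip_force: 0.0
```

```bash
python3 -c "
from plan import *
status((-35,52,85))"
```

```text
t 4.1 box mm [-33.58  51.86 238.75] turn left (5deg) [ 0.001  0.001 -0.028] F [ 0.12  0.77 -0.17] gap 0.002
shift units [ 0.004 -0.036  3.844]
```

Emit:
apply_moves(targets="0 -0.16 0.6 0 0 0 1; 0 0 0.9 0 0 0 1; 0 0 0.9 0 0 0 1; 0 0 0.9 0 0 0 1; 0 0 0.5 0 0 0 1; 0 0 0.2 0 0 0 1; 0 0 0 0 0 0 1")

```text
time: 4.97
ee_pos: [0.4298, -0.2179, 0.0789]
orientation: [0.691, 0.723, 0.0, 0.0]
wrist_force: [0.2, 0.4, 0.9]
finger_gap: 0.005
grip_force: 0.0
```

Emit:
apply_moves(targets="0 0 0.02 0 0 0 1; 0 0 0.02 0 0 0 1; 0 0 0.02 0 0 0 1; 0 0 0 0 0 0 1")

```text
time: 5.48
ee_pos: [0.4297, -0.2178, 0.0764]
orientation: [0.691, 0.723, -0.0, 0.0]
wrist_force: [-0.1, 0.3, 0.1]
finger_gap: 0.002
grip_force: 0.0
```

```bash
python3 -c "
from plan import *
status()"
```

```text
t 5.47 box mm [-40.29  52.95  76.37] turn left (5deg) [ 0.001  0.001 -0.027] F [-0.12  0.3   0.11] gap 0.002
```

Emit:
apply_moves(targets="0 0 0.02 0 0 0 1; 0 0 0.02 0 0 0 1; 0 0 0 0 0 0 1")

```text
time: 5.85
ee_pos: [0.4296, -0.2177, 0.0746]
orientation: [0.69, 0.723, -0.0, -0.0]
wrist_force: [-0.2, 0.7, 0.4]
finger_gap: 0.004
grip_force: 0.0
```

Emit:
apply_moves(targets="0 0 0.012 0 0 0 1; 0 0 0 0 0 0 1")

```text
time: 6.1
ee_pos: [0.4297, -0.2178, 0.0742]
orientation: [0.691, 0.723, -0.0, -0.0]
wrist_force: [0.0, -0.0, -0.5]
finger_gap: 0.007
grip_force: 0.0
```

Emit:
apply_moves(targets="0 0 0.012 0 0 0 1; 0 0 0 0 0 0 1")

```text
time: 6.35
ee_pos: [0.4297, -0.2177, 0.0737]
orientation: [0.69, 0.723, 0.0, -0.0]
wrist_force: [-1.0, 0.1, -0.4]
finger_gap: 0.004
grip_force: 0.0
```

Emit:
apply_moves(targets="0 0 0.012 0 0 0 1; 0 0 0 0 0 0 1")

```text
time: 6.6
ee_pos: [0.4297, -0.2178, 0.0733]
orientation: [0.69, 0.723, -0.0, 0.0]
wrist_force: [-0.4, 0.2, 1.2]
finger_gap: 0.009
grip_force: 0.4
```

Emit:
apply_moves(targets="0 0 0.012 0 0 0 1; 0 0 0 0 0 0 1")

```text
time: 6.85
ee_pos: [0.4298, -0.2178, 0.073]
orientation: [0.691, 0.723, 0.0, 0.0]
wrist_force: [-0.1, 0.7, 4.0]
finger_gap: 0.005
grip_force: 2.3
```

Emit:
apply_moves(targets="0 0 0.01 0 0 0 1; 0 0 0 0 0 0 1")

```text
time: 7.1
ee_pos: [0.4299, -0.2179, 0.0729]
orientation: [0.691, 0.723, 0.0, 0.0]
wrist_force: [-0.3, 2.4, 7.1]
finger_gap: 0.008
grip_force: 3.8
```

Emit:
apply_moves(targets="0 -0.04 0.004 0 0 0 1; 0 -0.06 0 0 0 0 1; 0 -0.07 0 0 0 0 1; 0 -0.07 0 0 0 0 1; 0 -0.07 0 0 0 0 1; 0 -0.07 0 0 0 0 1; 0 -0.06 0 0 0 0 1; 0 -0.06 0 0 0 0 1")

```text
time: 8.1
ee_pos: [0.4102, -0.2189, 0.0729]
orientation: [0.691, 0.723, 0.0, 0.001]
wrist_force: [2.2, 1.5, 7.9]
finger_gap: 0.006
grip_force: 3.6
```

Run:
```python
from plan import *
status(); T=grab("top",4)
cv2.imwrite("pics/s1.png",cv2.resize(T["img"][215:245,322:402],(800,300),interpolation=cv2.INTER_LANCZOS4).clip(0,255).astype(np.uint8))
print(T["img"][215:245,322:402].mean(), np.load("T.npz")["img"][215:245,322:402].mean())
```

```text
t 8.1 box mm [-59.83  52.75  72.91] turn left (5deg) [ 0.018  0.011 -0.028] F [2.18 1.46 7.9 ] gap 0.006
122.66708 128.25334
```

Emit:
apply_moves(targets="0 0 -0.1 0 0 0 1; 0 0.25 0 0 0 0 1; 0 0.26 0 0 0 0 1; 0 0 0 0 0 0 1; 0 0 0.06 0 0 0 1; 0 0 0.02 0 0 0 1; 0 0 0.01 0 0 0 1; 0 0 0.01 0 0 0 1")

```text
time: 9.3
ee_pos: [0.4302, -0.2178, 0.0728]
orientation: [0.691, 0.723, 0.0, 0.0]
wrist_force: [-1.8, 2.2, 8.6]
finger_gap: 0.006
grip_force: 4.6
```

Emit:
apply_moves(targets="0 -0.04 0 0 0 0 1; 0 -0.06 0 0 0 0 1; 0 -0.07 0 0 0 0 1; 0 -0.07 0 0 0 0 1; 0 -0.07 0 0 0 0 1; 0 -0.07 0 0 0 0 1; 0 -0.07 0 0 0 0 1; 0 -0.06 0 0 0 0 1")

```text
time: 10.3
ee_pos: [0.4101, -0.2189, 0.073]
orientation: [0.691, 0.723, 0.0, 0.001]
wrist_force: [2.6, 2.9, 4.9]
finger_gap: 0.006
grip_force: 3.1
```

Emit:
apply_moves(targets="0 0 0 0 0 0 1; 0 0 -0.1 0 0 0 1; 0 -0.7 -0.9 0 0 0 1; 0 -1 -1 0 0 0 1; 0 -1 -0.5 0 0 0 1; 0 0 0 0 0 0 1")

```text
time: 11.05
ee_pos: [0.3008, -0.2241, 0.1734]
orientation: [0.691, 0.722, -0.0, 0.001]
wrist_force: [0.8, 0.6, -0.1]
finger_gap: 0.007
grip_force: 0.0
```

```bash
cat > look.py <<'E'
from plan import *
import sys
status(); T=grab("top",10); i=T["img"][215:245,322:402]; d=np.load("T.npz")["img"]
a=cv2.resize(i,(800,300),interpolation=cv2.INTER_LANCZOS4); b=cv2.resize(d[215:245,322:402],(800,300),interpolation=cv2.INTER_LANCZOS4)
f=lambda a:(a*255/150).clip(0,255).astype(np.uint8)
cv2.imwrite("pics/%s.png"%sys.argv[1],np.vstack([f(a),f(b)])); print(i.mean())
E
python3 look.py s2
```

```text
t 11.05 box mm [-169.36   52.88  173.42] turn left (5deg) [ 0.015  0.028 -0.055] F [ 0.76  0.61 -0.1 ] gap 0.007
126.33507
```

View pics/s2.png

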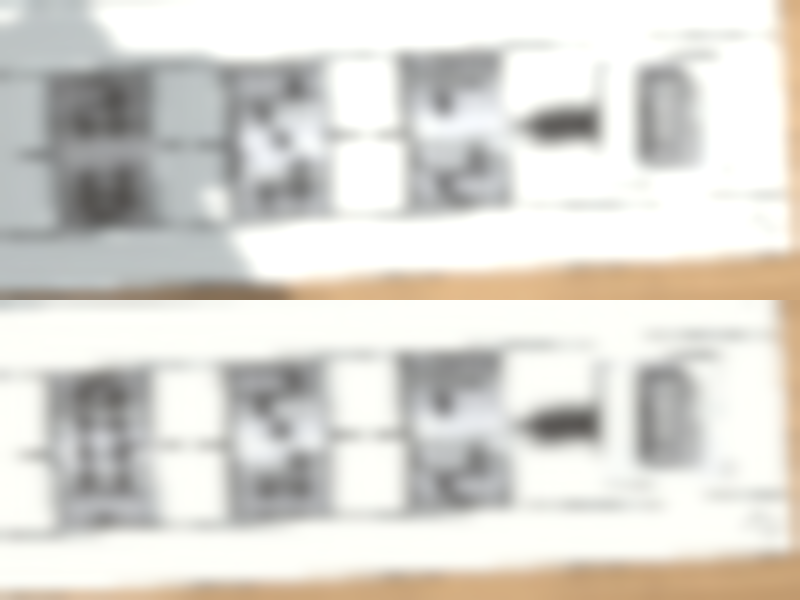

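The top half (now) shows a pair of rows above and below the bars on the left wheel, in shadow, so it probably shows four. To read phases properly I'll unroll the rims using the calibration.

```bash
cat > unroll.py <<'E'
from plan import *
Y=(52,14,-24)
def unroll(c):
    """rows: angle +60..-60 deg (1 deg per row, top = away); columns y +16..-16 mm (0.5 mm); beyond 10 mm the flat plate"""
    out=[]
    for yw in Y:
        m=np.zeros((121,65,2),np.float32)
        for i in range(121):
            a=np.radians(60-i)
            for j in range(65):
                y=16-j*.5; z=55+18*np.cos(a) if abs(y)<10.2 else 64
                m[i,j]=proj(c,box((-50+18*np.sin(a),yw+y,z)))
        out.append(cv2.remap(c["img"].astype(np.float32),m[...,0],m[...,1],cv2.INTER_CUBIC))
    return out
def panel(c):
    r=[]
    for u in unroll(c):
        g=u.mean(2); w=g[:,13:52]; v=np.clip((g-w.min())/(np.percentile(w,98)-w.min())*255,0,255)
        v=cv2.resize(v,None,fx=3.9,fy=2.4,interpolation=cv2.INTER_CUBIC).clip(0,255).astype(np.uint8)
        h=v.shape[0]
        for d in (-30,0,30): cv2.line(v,(0,int((60-d)*2.4)),(12,int((60-d)*2.4)),0 if d else 128,2)
        r+=[v,np.zeros((h,10),np.uint8)]
    return np.hstack(r)
E
python3 - <<'E'
from unroll import *
N=grab("top",24); np.savez("N.npz",**N)
cv2.imwrite("pics/u1.png",np.vstack([panel(N),panel(dict(np.load("T.npz")))]))
E
```

```text
(no output)
```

View pics/u1.png

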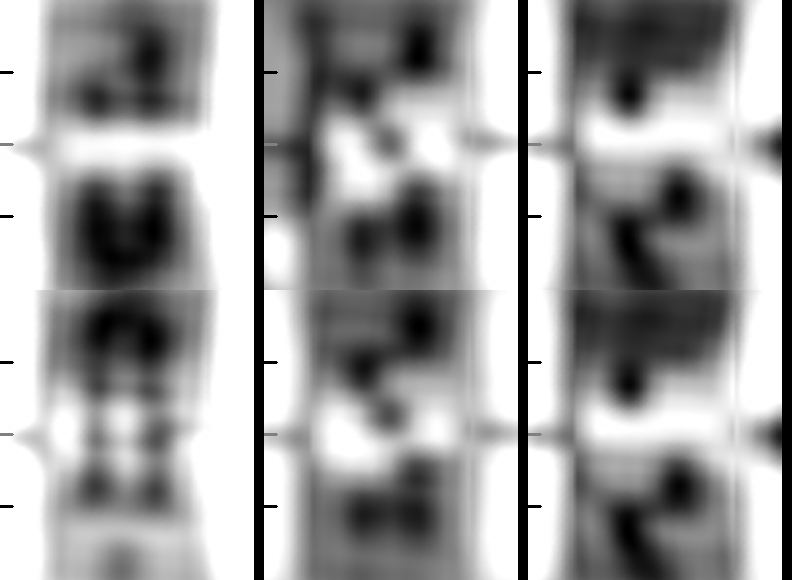

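Unrolled, with 0° at the bars (row 145):
- **Left:** now shows four, pips at ±20°, centred at 0°. Before, it was six, centred.
- **Middle:** shows three at about 0°.
- **Right:** shows two at 0°.

So the middle needs -60° (18.9 mm) and the right needs +180° (three strokes of about 19.5 mm).

```bash
python3 -c "
from plan import *
status((-40.2,14,76))"
```

```text
t 12.75 box mm [-168.3    53.24  172.25] turn left (5deg) [ 0.     0.001 -0.028] F [ 0.29 -0.34  0.32] gap 0.004
shift units [-0.973  3.205  2.406]
```

Emit:
apply_moves(targets="-0.3 0.8 0 0 0 0 1; -0.35 0.8 0 0 0 0 1; -0.33 0.8 0.4 0 0 0 1; 0 0.6 0.8 0 0 0 1; 0 0.2 0.7 0 0 0 1; 0 0 0.45 0 0 0 1; 0 0 0.05 0 0 0 1; 0 0 0 0 0 0 1")

```text
time: 13.75
ee_pos: [0.4317, -0.2571, 0.0768]
orientation: [0.691, 0.723, -0.0, 0.0]
wrist_force: [0.1, 0.8, 0.2]
finger_gap: 0.001
grip_force: 0.0
```

Emit:
apply_moves(targets="0 0 0.015 0 0 0 1; 0 0 0.015 0 0 0 1; 0 0 0 0 0 0 1")

```text
time: 14.12
ee_pos: [0.4315, -0.257, 0.0753]
orientation: [0.691, 0.723, -0.0, 0.0]
wrist_force: [-0.7, 0.6, -0.5]
finger_gap: 0.003
grip_force: 0.0
```

Emit:
apply_moves(targets="0 0 0.012 0 0 0 1; 0 0 0 0 0 0 1")

```text
time: 14.38
ee_pos: [0.4315, -0.2569, 0.0746]
orientation: [0.691, 0.723, -0.0, -0.0]
wrist_force: [0.0, -1.3, 0.0]
finger_gap: 0.007
grip_force: 0.0
```

```bash
python3 -c "
from plan import *
status()"
```

```text
t 14.38 box mm [-40.39  13.77  74.56] turn left (5deg) [-0.    -0.    -0.027] F [ 0.04 -1.3   0.02] gap 0.007
```

Emit:
apply_moves(targets="0 0 0.012 0 0 0 1; 0 0 0 0 0 0 1")

```text
time: 14.62
ee_pos: [0.4315, -0.257, 0.0742]
orientation: [0.691, 0.723, -0.0, 0.0]
wrist_force: [-0.2, -0.5, 1.7]
finger_gap: 0.004
grip_force: 0.8
```

Emit:
apply_moves(targets="0 0 0.012 0 0 0 1; 0 0 0 0 0 0 1")

```text
time: 14.88
ee_pos: [0.4317, -0.257, 0.074]
orientation: [0.69, 0.723, 0.0, 0.0]
wrist_force: [-0.7, 1.6, 5.5]
finger_gap: 0.004
grip_force: 2.5
```

Emit:
apply_moves(targets="0 0 0.009 0 0 0 1; 0 -0.04 0 0 0 0 1; 0 -0.07 0 0 0 0 1; 0 -0.08 0 0 0 0 1; 0 -0.08 0 0 0 0 1; 0 -0.08 0 0 0 0 1; 0 -0.08 0 0 0 0 1; 0 -0.06 0 0 0 0 1")

```text
time: 15.88
ee_pos: [0.4122, -0.2581, 0.0739]
orientation: [0.691, 0.723, 0.0, 0.001]
wrist_force: [2.9, 1.7, 6.2]
finger_gap: 0.006
grip_force: 3.0
```

Emit:
apply_moves(targets="0 0 0 0 0 0 1; 0 0 -0.1 0 0 0 1; 0 0 -0.05 0 0 0 1; 0 0 0 0 0 0 1")

```text
time: 16.38
ee_pos: [0.4119, -0.2578, 0.0793]
orientation: [0.69, 0.723, -0.0, 0.0]
wrist_force: [0.1, 0.1, 0.0]
finger_gap: 0.002
grip_force: 0.0
```

```bash
python3 -c "
from plan import *
status((-60,-24,76))"
```

```text
t 16.38 box mm [-60.01  13.81  79.28] turn left (5deg) [-0.     0.001 -0.026] F [0.07 0.07 0.04] gap 0.002
shift units [-0.945  0.002  0.082]
```

Now the right wheel.

Emit:
apply_moves(targets="-0.5 0 -0.05 0 0 0 1; -0.45 0 0 0 0 0 1; 0 0 0.1 0 0 0 1; 0 0 0.03 0 0 0 1; 0 0 0.015 0 0 0 1; 0 0 0.015 0 0 0 1; 0 0 0 0 0 0 1")

```text
time: 17.25
ee_pos: [0.4137, -0.2956, 0.0749]
orientation: [0.69, 0.723, -0.0, 0.0]
wrist_force: [-0.3, -0.1, 0.8]
finger_gap: 0.007
grip_force: 0.0
```

Emit:
apply_moves(targets="0 0 0.012 0 0 0 1; 0 0 0 0 0 0 1")

```text
time: 17.5
ee_pos: [0.4137, -0.2958, 0.0744]
orientation: [0.69, 0.723, -0.0, 0.0]
wrist_force: [0.3, -0.2, 0.6]
finger_gap: 0.005
grip_force: 0.0
```

Emit:
apply_moves(targets="0 0 0.012 0 0 0 1; 0 0 0 0 0 0 1")

```text
time: 17.75
ee_pos: [0.4137, -0.2958, 0.0741]
orientation: [0.69, 0.723, -0.0, 0.0]
wrist_force: [-0.1, 0.7, 3.1]
finger_gap: 0.006
grip_force: 1.5
```

Emit:
apply_moves(targets="0 0 0.015 0 0 0 1; 0 0.04 0 0 0 0 1; 0 0.07 0 0 0 0 1; 0 0.08 0 0 0 0 1; 0 0.08 0 0 0 0 1; 0 0.08 0 0 0 0 1; 0 0.08 0 0 0 0 1; 0 0.06 0 0 0 0 1")

```text
time: 18.75
ee_pos: [0.4335, -0.295, 0.0739]
orientation: [0.69, 0.723, -0.0, 0.0]
wrist_force: [-1.8, 1.2, 7.2]
finger_gap: 0.005
grip_force: 3.4
```

Emit:
apply_moves(targets="0 0 0 0 0 0 1; 0 0 -0.1 0 0 0 1; 0 -0.25 0 0 0 0 1; 0 -0.24 0 0 0 0 1; 0 0 0.06 0 0 0 1; 0 0 0.02 0 0 0 1; 0 0 0.01 0 0 0 1; 0 0 0.01 0 0 0 1")

```text
time: 19.75
ee_pos: [0.4138, -0.2959, 0.0737]
orientation: [0.69, 0.723, -0.0, 0.0]
wrist_force: [-3.8, 1.3, 7.8]
finger_gap: 0.006
grip_force: 4.2
```

Emit:
apply_moves(targets="0 0 0 0 0 0 1; 0 0.04 0 0 0 0 1; 0 0.07 0 0 0 0 1; 0 0.08 0 0 0 0 1; 0 0.08 0 0 0 0 1; 0 0.08 0 0 0 0 1; 0 0.08 0 0 0 0 1; 0 0.06 0 0 0 0 1")

```text
time: 20.75
ee_pos: [0.4338, -0.295, 0.0739]
orientation: [0.69, 0.723, -0.0, 0.0]
wrist_force: [-0.6, 0.8, 6.1]
finger_gap: 0.007
grip_force: 3.2
```

Emit:
apply_moves(targets="0 0 0 0 0 0 1; 0 0 -0.1 0 0 0 1; 0 -0.25 0 0 0 0 1; 0 -0.24 0 0 0 0 1; 0 0 0.06 0 0 0 1; 0 0 0.02 0 0 0 1; 0 0 0.01 0 0 0 1; 0 0 0.01 0 0 0 1")

```text
time: 21.75
ee_pos: [0.4138, -0.2959, 0.0737]
orientation: [0.69, 0.723, -0.0, 0.0]
wrist_force: [-3.1, 1.8, 9.1]
finger_gap: 0.005
grip_force: 4.2
```

Emit:
apply_moves(targets="0 0 0 0 0 0 1; 0 0.04 0 0 0 0 1; 0 0.07 0 0 0 0 1; 0 0.08 0 0 0 0 1; 0 0.08 0 0 0 0 1; 0 0.08 0 0 0 0 1; 0 0.08 0 0 0 0 1; 0 0.06 0 0 0 0 1")

```text
time: 22.75
ee_pos: [0.4337, -0.295, 0.0738]
orientation: [0.69, 0.723, -0.0, 0.0]
wrist_force: [-1.2, 0.9, 5.8]
finger_gap: 0.007
grip_force: 2.8
```

Emit:
apply_moves(targets="0 0 0 0 0 0 1; 0 0 -0.1 0 0 0 1; 0 -0.7 -0.9 0 0 0 1; 0 -1 -1 0 0 0 1; 0 -1 -0.5 0 0 0 1; 0 -1 0 0 0 0 1; 0 0 0 0 0 0 1")

```text
time: 23.62
ee_pos: [0.2841, -0.3019, 0.1737]
orientation: [0.691, 0.722, -0.0, 0.0]
wrist_force: [-0.1, -0.6, -0.1]
finger_gap: 0.005
grip_force: 0.0
```

Run:
```python
from unroll import *
N=grab("top",24); np.savez("N2.npz",**N); status()
cv2.imwrite("pics/u2.png",np.vstack([panel(N),panel(dict(np.load("N.npz")))]))
```

```text
t 24.82 box mm [-188.47  -23.87  173.28] turn left (5deg) [ 0.    -0.    -0.027] F [ 0.02 -0.8  -0.94] gap 0.008
```

View pics/u2.png

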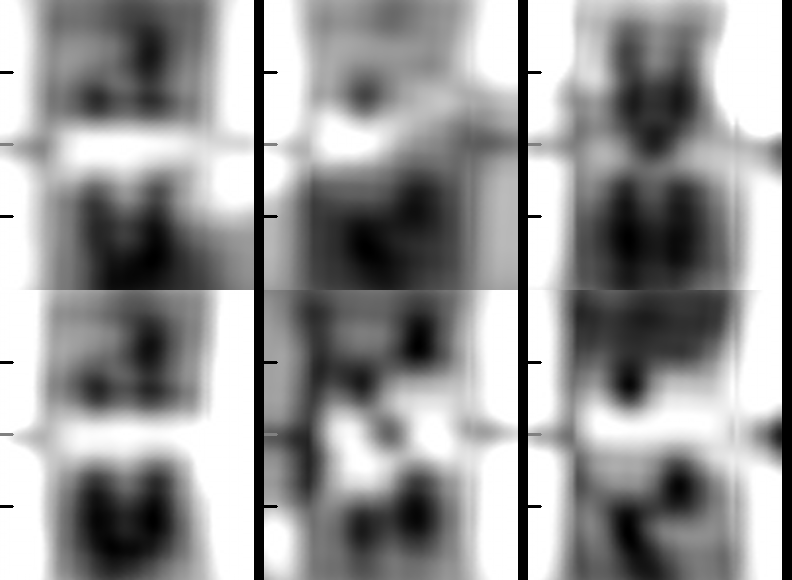

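The unrolled view shows left four, middle two (pips at ±22°) and right five (centre pip at row 143), all centred on the bars. Next is the catch.

```bash
python3 -c "
from plan import *
status((-50,-90,72))"
```

```text
t 24.82 box mm [-188.47  -23.87  173.28] turn left (5deg) [ 0.    -0.    -0.027] F [ 0.02 -0.8  -0.94] gap 0.008
shift units [-1.645  3.466  2.532]
```

Emit:
apply_moves(targets="-0.5 0.8 0 0 0 0 1; -0.55 0.9 0 0 0 0 1; -0.6 0.9 0.3 0 0 0 1; 0 0.87 0.5 0 0 0 1; 0 0 0.8 0 0 0 1; 0 0 0.6 0 0 0 1; 0 0 0.2 0 0 0 1; 0 0 0 0 0 0 1")

```text
time: 25.82
ee_pos: [0.4272, -0.3613, 0.0775]
orientation: [0.691, 0.723, 0.0, -0.0]
wrist_force: [0.1, -0.4, -0.0]
finger_gap: 0.006
grip_force: 0.0
```

```bash
python3 -c "
from plan import *
status((-50,-84,71.5))"
```

```text
t 25.82 box mm [-49.8  -90.32  77.47] turn left (5deg) [-0.    -0.001 -0.028] F [ 0.06 -0.41 -0.05] gap 0.006
shift units [ 0.158 -0.005  0.149]
```

Emit:
apply_moves(targets="0 0 0.07 0 0 0 1; 0 0 0.07 0 0 0 1; 0.06 0 0 0 0 0 1; 0.05 0 0 0 0 0 1; 0.04 0 0 0 0 0 1; 0.03 0 0 0 0 0 1; 0 0 0 0 0 0 1")

```text
time: 26.7
ee_pos: [0.4268, -0.3542, 0.0718]
orientation: [0.691, 0.723, -0.0, 0.0]
wrist_force: [0.2, -1.8, 0.3]
finger_gap: 0.004
grip_force: 1.0
```

Emit:
apply_moves(targets="0.025 0 0 0 0 0 1; 0.025 0 0 0 0 0 1; 0.025 0 0 0 0 0 1; 0.025 0 0 0 0 0 1; 0 0 0 0 0 0 1")

```text
time: 27.32
ee_pos: [0.4266, -0.35, 0.0717]
orientation: [0.69, 0.723, 0.0, 0.0]
wrist_force: [0.1, -1.6, 0.9]
finger_gap: 0.004
grip_force: 1.1
```

Emit:
apply_moves(targets="0.03 0 0 0 0 0 1; 0.03 0 0 0 0 0 1; 0 0 0 0 0 0 1")

```text
time: 27.7
ee_pos: [0.4265, -0.3476, 0.0717]
orientation: [0.69, 0.723, 0.0, 0.0]
wrist_force: [0.4, -2.5, 1.3]
finger_gap: 0.008
grip_force: 1.2
```

Emit:
apply_moves(targets="0.03 0 0 0 0 0 1; 0.04 0 0 0 0 0 1; 0.04 0 0 0 0 0 1; 0.04 0 0 0 0 0 1; 0.03 0 0 0 0 0 1; 0.03 0 0 0 0 0 1; 0 0 0 0 0 0 1; 0 0 0 0 0 0 1")

```text
time: 28.7
ee_pos: [0.4261, -0.3392, 0.0717]
orientation: [0.69, 0.723, 0.0, -0.0]
wrist_force: [0.7, -2.6, 2.5]
finger_gap: 0.003
grip_force: 1.3
```

Run:
```python
from plan import *
status(); S=grab("side",2)
cv2.imwrite("pics/lid.png",cv2.resize(S["img"][140:260,270:410],(700,600),interpolation=cv2.INTER_CUBIC).clip(0,255).astype(np.uint8))
```

```text
t 28.7 box mm [-49.77 -68.12  71.65] turn left (5deg) [-0.001 -0.003 -0.027] F [ 0.74 -2.63  2.52] gap 0.003
```

View pics/lid.png

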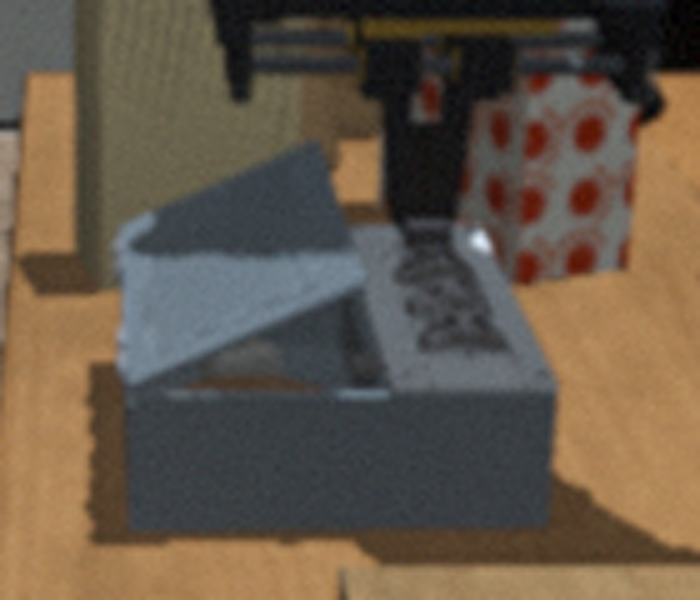

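The lid is standing open, with its front edge raised at crop (320,145)-(365,270). I'll release the catch and withdraw.

Emit:
apply_moves(targets="-0.15 0 0 0 0 0 1; -0.2 0 0 0 0 0 1; -0.2 0 0 0 0 0 1; -0.08 0 0 0 0 0 1; 0 0 0 0 0 0 1; 0 0 -0.3 0 0 0 1; 0 -0.1 -0.8 0 0 0 1; 0 -0.8 -1 0 0 0 1")

```text
time: 29.8
ee_pos: [0.3915, -0.3656, 0.157]
orientation: [0.69, 0.724, 0.0, -0.0]
wrist_force: [0.5, -0.6, 0.7]
finger_gap: 0.004
grip_force: 0.0
```

Emit:
apply_moves(targets="0 -0.8 -0.5 0 0 0 1; 0.3 -0.9 0 0 0 0 1; 0.3 -0.6 0 0 0 0 1; 0 0 0 0 0 0 1; 0 0 0 0 0 0 1; 0 0 0 0 0 0 1; 0 0 0 0 0 0 1; 0 0 0 0 0 0 1")

```text
time: 30.8
ee_pos: [0.2985, -0.3464, 0.1756]
orientation: [0.69, 0.723, 0.0, -0.0]
wrist_force: [-0.0, 0.6, -0.5]
finger_gap: 0.005
grip_force: 0.0
```

Run:
```python
from unroll import *
status(); N=grab("top",16)
a=panel(N); b=cv2.resize(N["img"][160:250,300:435].mean(2),(432,288),interpolation=cv2.INTER_CUBIC).clip(0,255).astype(np.uint8)
cv2.imwrite("pics/end.png",np.vstack([a,np.pad(b,((0,0),(0,a.shape[1]-432)))]))
```

```text
t 30.8 box mm [-177.59  -69.14  175.56] turn left (5deg) [-0.001 -0.003 -0.024] F [-0.03  0.65 -0.46] gap 0.005
```

View pics/end.png

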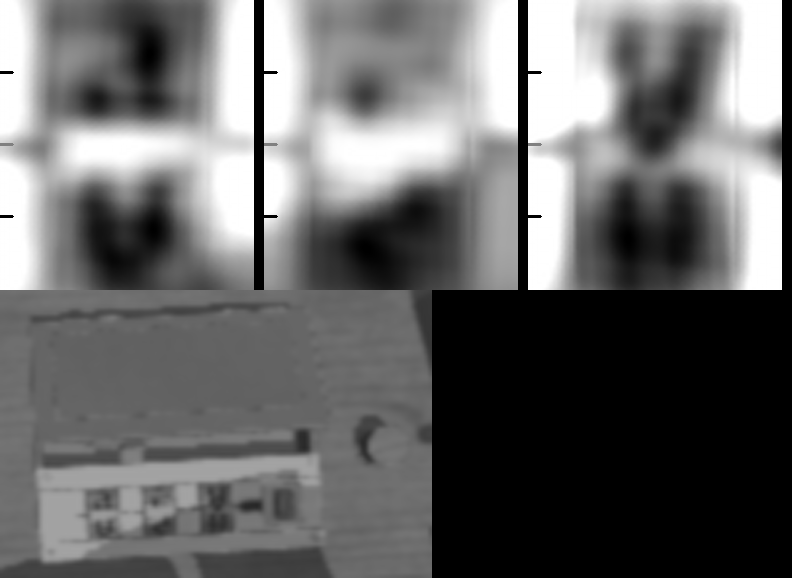

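The final view shows the wheels still at four, two and five. The lid is open, the catch is back at its right end (crop 285,503), the reel is in place and the arm is clear.

```bash
python3 -c "
from rig import bot
print(bot.finish_job())"
```

```text
the job is handed in; nothing more can be done
None
```

The strongbox is open with the code four - two - five still set, the catch is back at rest, the arm is clear, and the job is handed in (about 31 s used); no verdict came back.

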